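Put the scraper to hand and hold the sandwich grill's lid half open for cleaning

TASK

I want to scrape the plates of the sandwich grill clean. First pull the flat wooden scraper up out of the knife block and stand it, handle down, in the mug that stands beside the grill at the front of the island, where I can reach it, and let go of it; then lift the grill's lid by its handle bar and hold it open at 45 degrees for me. The lid falls shut by itself, so finish while still holding it at that angle; do not let it slam, and leave the mug standing and the other things on the island where they are.

Things in the scene. Friction and masses are not known exactly. Their poses are not given: they have to be found in the camera images.
- grill: black sandwich grill (contact grill) with a steel panel on its lid, 212 deep x 250 wide x 96 mm high when shut, without the handle; fixed. Origin: centre of its underside on the worktop; x points from its front (handle side) to its rear (hinge side), y along its width, z up. It stands turned by up to 17 degrees
- hinge_mid (a point): middle of the lid's hinge axis at the rear of the grill, 100 mm behind the grill's origin, 62 mm above the worktop; fixed. Axes as the grill's: the hinge runs along y, x points to the grill's rear
- grill_lid: the grill's lid, 0.6 to 1 kg, a slab about 40 mm thick, 250 mm wide, reaching 205 mm forward from the hinge. Origin: the middle of the hinge axis; axes as the grill's when shut, turning with the lid. Nothing holds it open: below upright it falls shut when let go (3 to 5 N at the handle bar keep it up)
- handle_mid (a point): middle of the lid's handle, a level round bar along the grill's width (y), 20 mm thick over a 126 mm black sleeve; it can turn between fingers that pinch it across. Lid shut: 265 mm in front of the hinge axis, 58 mm above it, 120 mm above the worktop, 60 mm in front of and 24 mm above the lid's top edge. Moves on a 271 mm arc; at 45 degrees it is 146 mm in front of and 228 mm above the hinge axis
- lid_hinge (a joint): angle of the lid, 0 = shut and level, growing as the handle goes up, 0.785 = 45 degrees, 1.57 = upright, stop at 1.75. No spring, hardly any friction
- block: wooden knife block, 100 x 140 x 100 mm high, fixed, turned by up to 17 degrees. Origin: centre of its underside, z up, x to its rear. The scraper stands in an upright slot, 78 mm deep, 29 (x) x 21 mm (y) wide, 27 mm in front of the centre. Behind it, 34 mm behind the centre, stand a row of three black knife handles and a honing steel, fixed, up to 180 mm above the worktop
- scraper: pale wooden flat scraper, 202 mm long, 60 g, loose: handle 15 x 23 mm below, blade 9 mm thick (x) x 44 mm wide (y) x 62 mm tall at its top. Origin: its foot, the middle of the butt end of the handle; z points from foot to blade
- scraper_blade (a point): middle of the scraper's blade, 170 mm from its foot and 32 mm below its top edge; x across the 9 mm thickness, y across the 44 mm width, z away from the foot. In the block it stands blade up with up to 5 degrees of play, foot 22 mm above the worktop, so this point is 192 mm up; its flat sides face along the block's y axis
- scraper_butt (a point): point on the scraper's centre line 4 mm above the butt end of the handle, 166 mm below the blade's middle; axes as the blade's
- mug: red china mug with a handle, 84 mm outside diameter, 96 mm high, empty, loose, upright; it stands beside the grill at the front of the island, on the side away from the knife block (not one of the two like it at the back). Origin: on its underside, 16 mm from the cup's axis towards the handle; the handle is at -y; z up
- mug_mouth (a point): centre of the mug's mouth, on the cup's axis, level with the rim (96 mm above the worktop); the opening is about 62 mm wide and 89 mm deep to the inner floor
- lemon: lemon, 78 x 55 x 56 mm, loose bystander; origin at its underside
- lime: lime, 60 x 48 x 48 mm, loose bystander; origin at its underside
- tin_2: food tin, 75 mm wide, 58 mm high, loose bystander; origin at its underside
- salt_shaker: salt shaker, 44 mm wide, 90 mm high, loose bystander; origin at its underside
- pepper_mill: wooden pepper mill, 58 mm wide, 160 mm high, loose bystander; origin at its underside
Not all that is in view belongs to the job. Of the things that look like the scraper, the larger one is meant. Leave any turquoise look-alike of the mug alone.

How it is judged:
By the outcome, as a careful person would: the job done as asked, in the order asked, and still so for the second after the job is handed in, while the arm keeps its last pose, push and grip.
It also fails if it takes over 64 s, if anything falls off the work surface, if the arm or the gripper's body presses on something with over 40 N, if the wrist force passes 120 N, or if a joint passes its speed limit or range.

ROBOT

A 7-joint arm with a two-finger parallel gripper is mounted at the origin on a cart in front of the work surface, level with it; the furniture and walls round the work are solid. World frame = base frame: x ahead of the robot, y to its left, z up, the work surface at z = 0. Lengths are in m, angles in rad, forces in N, time in s.
With the tool pointing down it reaches from about 0.4 to 0.875 m from the base axis. Payload 19.3 kg.
Tool frame: the origin (TCP) lies midway between the tips of the shut fingers; the grasp point (between the pads) lies 19 mm behind it; z points along the fingers, y is the line along which they close (so a half turn about z gives the same grasp; the last joint's range is limited). The gripper opens to 85 mm and grips with 20 to 120 N. Pads are 22 mm wide; open, the fingers measure 114 mm over their backs; the gripper's body (76 mm by 85 mm) begins 54 mm behind the grasp point. The pads swing forward as they close: fully open they stand 13 mm farther back than shut.
Start: joints at [1.196, 0.521, -0.036, 1.599, 0.021, 1.021, -0.113], TCP at [0.188, -0.596, 0.231] pointing down, gripper open.
Joint ranges: [-2.91, 2.91], [-0.3, 2.13], [-1.5, 1.42], [0.17, 2.43], [-1.26, 4.41], [0.16, 1.93], [-2.52, 2.52]. Speed limits (rad/s): [1.89, 1.89, 2.39, 2.39, 3.01, 3.01, 3.01].

INTERFACE

Orientations are given as [roll, pitch, yaw] about the fixed x, y, z axes, in that order (R = Rz(yaw) Ry(pitch) Rx(roll)).
In Python, from workcell import telemetry, grab_frame, calibration, bot, outline_of, landmark_of gives the robot as it stands. The module is installed in compiled form; this text tells all that it offers.
- The arm moves only by the shell command python3 -m inch 'ROWS' [FORCE]. ROWS is JSON, a list of rows, each a list of 7 numbers: the shift along the tool's x, y, z in m, then the turn, a rotation vector about the tool's x, y, z in rad, then the closure, from 0 (fully open) to 1 (shut). A call has 1 to 5 rows; each row shifts and turns the commanded pose from where the row before left it, along the tool's axes as they then stand; what a row does not reach is not made up. A row lasts 1/10 s, in which the tool goes at most 50 mm and 8.59 degrees, less where a joint would pass 70% of its speed; a pose out of reach is approached as far as the arm can. A call is refused whole if a number of a shift passes 0.05 or a number of a turn 0.15, either way. A call with a gripper value outside its range is refused whole. The fingers move at their own pace and stop on an object; FORCE is the grip in N (left out, the last holds). Time passes only in rows, so rows that do not move let the fingers close. It gives the time, the measured TCP pose, the force, the opening and the grip force at its end, in the units of the state.
- telemetry.observe(): the state, without advancing time (a new reading comes with each control period).
- grab_frame(name): name is "scene" or "top"; returns the picture (480x640x3 uint8, red, green, blue); there is no depth.
- calibration(name): a dict with "fovy" (degrees; the focal length in pixels is half the picture's height over the tangent of half this angle, whatever the lens; pixels are square), "cx", "cy" (the principal point, pixels), "pose" (4x4, takes a point from camera to world coordinates). Camera axes: x right, y down, z forward; pixel columns grow to the right and rows downward; lengths in m; the calibration is good to about 2 mm. A picture is of the moment at which its call begins. calibration takes no time and is no camera call.
- bot.job_done(): hands the job in; it is judged then, once.
Trained networks look in the newest picture that a camera, given by its name, has taken for a name from the list of things; names that differ only in an ending like _2 or _b are one class to them, and where a whole thing is asked for, a point or a joint stands for the part that bears it (a point fixed in the world has none). Each returns a list of dicts, best first, with "score" (0 to 1); they miss things now and then, are a little off and sometimes report something else, mostly with a low value. They report only what shows in the picture. A call takes as long as a camera call. They do not tell look-alikes from the thing itself.
- outline_of(label, camera): "region" (480x640 bool, what is visible of it) and "rect" ([left, top, right, bottom] in pixels, round what is visible of it).
- landmark_of(label, camera): "xy" ([column, row] in pixels: a listed point, or the origin of a listed thing).
The state is a dict: "clock": time; "qpos": joint angles; "qd": joint speeds; "joint_efforts": joint torques, N m; "position": TCP position; "tool_rot": TCP orientation; "force": force on the tool from outside, world axes, zero at the start; "moment": the same for the moment, N m; "grip_width": finger opening in m; "finger_force": force on a finger pad.
Only numpy, scipy, OpenCV 4.12 (cv2) and the standard library are available. Lean on these libraries where they do the work, as an engineer would, in place of code of your own. Each camera call takes 0.05 s, during which the arm holds its last target. There are 200 camera calls.

## Working session

There is one attempt and no reset: what is moved stays moved. The work goes in short steps, Python scripts to look and compute and a shell command to move; the robot and the scene stay as the last step left them, time stands still between calls to the robot, and variables do not carry over. Pictures are saved under pics/ and viewed, at most 13 in all, crops included, and the job is handed in when it is done.

```bash
mkdir -p pics; ls
cat > h.py <<'E'
import numpy as np, cv2
from scipy.spatial.transform import Rotation as R
from workcell import telemetry, grab_frame, calibration, bot, outline_of, landmark_of
def K(c):
    f=240/np.tan(np.radians(c['fovy'])/2); return f,c['cx'],c['cy'],np.array(c['pose'])
def ray(n,xy):
    f,cx,cy,T=K(calibration(n)); d=T[:3,:3]@np.array([(xy[0]-cx)/f,(xy[1]-cy)/f,1]); return T[:3,3],d
def atz(n,xy,z):
    o,d=ray(n,xy); return o+d*(z-o[2])/d[2]
def proj(n,p):
    f,cx,cy,T=K(calibration(n)); q=T[:3,:3].T@(np.array(p)-T[:3,3]); return np.array([cx+f*q[0]/q[2],cy+f*q[1]/q[2]])
def tri(pairs):
    A=np.zeros((3,3));b=np.zeros(3)
    for n,xy in pairs:
        o,d=ray(n,xy); d=d/np.linalg.norm(d); M=np.eye(3)-np.outer(d,d); A+=M;b+=M@o
    return np.linalg.solve(A,b)
def save(n,name,crop=None,s=1):
    im=grab_frame(n)[:,:,::-1]
    if crop: im=im[crop[1]:crop[3],crop[0]:crop[2]]
    cv2.imwrite('pics/'+name,cv2.resize(im,None,fx=s,fy=s,interpolation=cv2.INTER_CUBIC))
E
python3 - <<'E'
from h import *
np.set_printoptions(precision=3,suppress=True)
for n in('scene','top'):
    save(n,n+'0.png'); print(n,calibration(n))
    for l in['scraper','scraper_blade','mug_mouth','mug','grill','handle_mid','hinge_mid','block','scraper_butt','pepper_mill','salt_shaker','lemon','lime','tin_2']:
        print(l,[(round(r['score'],2),np.round(r['xy'],1).tolist()) for r in landmark_of(l,n)][:4])
print(telemetry.observe())
E
```

```text
pics
scene {'fovy': 46.111595175106075, 'cx': 316.7697268910184, 'cy': 231.26404373999526, 'pose': array([[ 0.651, -0.309,  0.693, -0.433],
       [-0.759, -0.296,  0.58 , -0.842],
       [ 0.026, -0.904, -0.427,  0.762],
       [ 0.   ,  0.   ,  0.   ,  1.   ]])}
scraper [(0.63, [464.9, 352.0])]
scraper_blade [(0.56, [411.2, 260.0])]
mug_mouth [(0.69, [219.8, 215.9]), (0.49, [156.9, 220.8])]
mug [(0.72, [219.4, 211.8]), (0.66, [166.7, 253.7]), (0.6, [215.9, 247.5])]
grill [(0.97, [312.9, 266.7])]
handle_mid [(0.92, [270.9, 246.8]), (0.23, [309.3, 268.8])]
hinge_mid [(0.81, [337.2, 234.4])]
block [(0.82, [408.3, 331.1])]
scraper_butt [(0.6, [463.8, 351.3])]
pepper_mill [(0.71, [330.6, 334.0]), (0.59, [230.2, 222.0])]
salt_shaker [(0.9, [251.7, 217.4])]
lemon [(0.85, [217.6, 275.8]), (0.67, [339.4, 234.8])]
lime [(0.95, [330.2, 337.1])]
tin_2 []
top {'fovy': 51.702759960923615, 'cx': 319.832806818628, 'cy': 242.1434403849494, 'pose': array([[ 0.033, -0.903,  0.428, -0.019],
       [-0.999, -0.035,  0.004, -0.004],
       [ 0.012, -0.428, -0.904,  1.379],
       [ 0.   ,  0.   ,  0.   
[... 524 characters left out ...]
0.8, [171.4, 230.2])]
salt_shaker [(0.49, [196.2, 217.8])]
lemon [(0.58, [247.7, 315.1])]
lime [(0.65, [197.0, 218.9]), (0.53, [386.8, 319.4]), (0.45, [429.0, 280.5])]
tin_2 [(0.78, [440.8, 225.5]), (0.37, [303.1, 207.8])]
{'clock': 1.5, 'qpos': array([ 1.196,  0.521, -0.036,  1.6  ,  0.021,  1.021, -0.113]), 'qd': array([-0.001, -0.001, -0.002, -0.   ,  0.   ,  0.001, -0.   ]), 'joint_efforts': array([  0.   , -92.684,   1.98 , -37.026,   0.018,   0.002,  -0.   ]), 'position': array([ 0.188, -0.596,  0.231]), 'tool_rot': array([-3.142, -0.   ,  0.305]), 'force': array([ 0.123,  0.595, -0.256]), 'moment': array([ 0.018, -0.016,  0.015]), 'finger_force': 0.0, 'grip_width': 0.0853083403430974}
```

View pics/scene0.png

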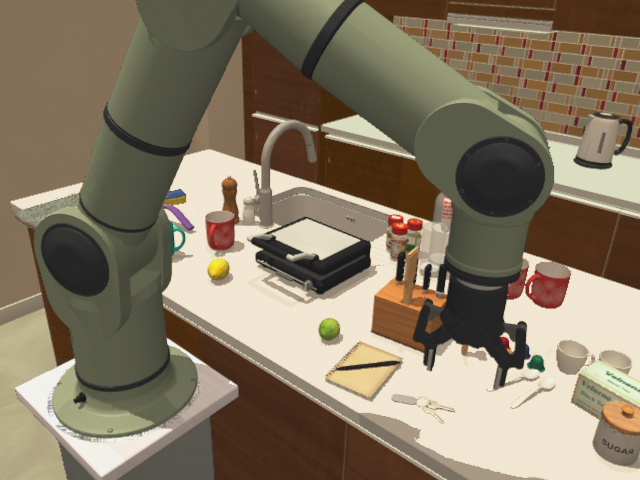

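View pics/top0.png

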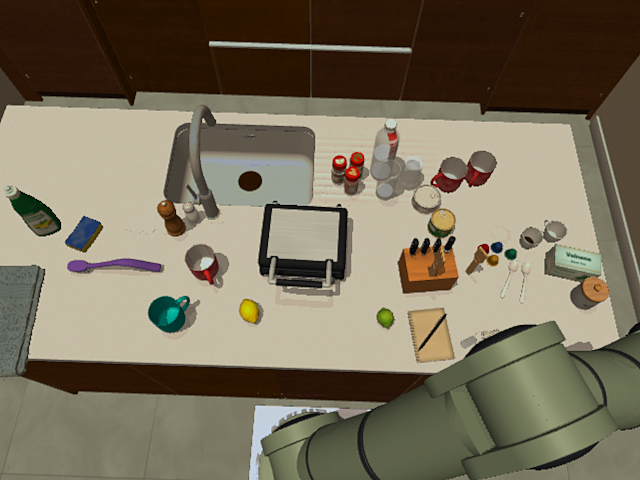

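The scene shows the scraper in the block at scene (411,270) / top (438,260), with a small look-alike lying at top (475,262). The red mug beside the grill is at top (202,262) / scene (220,230). The other mugs are two red ones at the back (450,175) and (481,168) and a turquoise one at (168,313). I choose the block scraper and the red mug at (202,262), and check them in one close crop.

Run:
```python
from h import *
np.set_printoptions(precision=3,suppress=True)
t=grab_frame('top')[:,:,::-1]; s=grab_frame('scene')[:,:,::-1]
a=lambda im,x,y,w,h,k:cv2.resize(im[y:y+h,x:x+w],(w*k,h*k),interpolation=cv2.INTER_CUBIC)
up=np.hstack([a(t,390,225,100,75,4),a(s,365,225,100,75,4)])
dn=np.hstack([a(t,250,200,100,75,4),a(s,235,215,100,75,4)])
cv2.imwrite('pics/crop1.png',np.vstack([up,dn]))
for n in('scene','top'):
  for l in('scraper','mug','grill_lid','block'):
    for r in outline_of(l,n)[:3]: print(n,l,round(r['score'],2),np.round(r['rect']),int(r['region'].sum()))
# hypotheses
b=tri([('scene',[411,260]),('top',[439.8,258.2])]);print('blade',b)
h=tri([('scene',[337.2,234.4]),('top',[306.4,206.4])]);print('hinge',h)
m=tri([('scene',[219.8,215.9]),('top',[197.2,255.7])]);print('mouth',m, atz('scene',[219.8,215.9],.096),atz('top',[197.2,255.7],.096))
print('mug org',tri([('scene',[215.9,247.5]),('top',[208.2,271.7])]))
print('block',tri([('scene',[408.3,331.1]),('top',[422.4,276.1])]))
```

```text
scene scraper 0.89 [402. 249. 418. 305.] 567
scene scraper 0.75 [244. 219. 370. 297.] 6054
scene scraper 0.47 [461. 345. 464. 356.] 53
scene mug 0.83 [207. 212. 233. 251.] 1034
scene mug 0.74 [173. 228. 183. 252.] 86
scene grill_lid 0.94 [247. 217. 368. 277.] 4002
scene block 0.73 [371. 253. 444. 352.] 3771
scene block 0.2 [403. 245. 420. 308.] 550
top scraper 0.73 [258. 202. 346. 290.] 6076
top scraper 0.57 [429. 246. 444. 276.] 265
top scraper 0.54 [464. 245. 488. 273.] 248
top mug 0.85 [185. 244. 220. 284.] 992
top mug 0.65 [148. 294. 188. 334.] 1090
top grill_lid 0.61 [257. 205. 348. 289.] 6053
top block 0.78 [395. 235. 457. 293.] 2260
blade [ 0.509 -0.315  0.198]
hinge [0.722 0.047 0.066]
mouth [0.539 0.347 0.089] [0.531 0.333 0.096] [0.534 0.346 0.096]
mug org [ 0.52   0.335 -0.001]
block [ 0.538 -0.311 -0.002]
```

View pics/crop1.png

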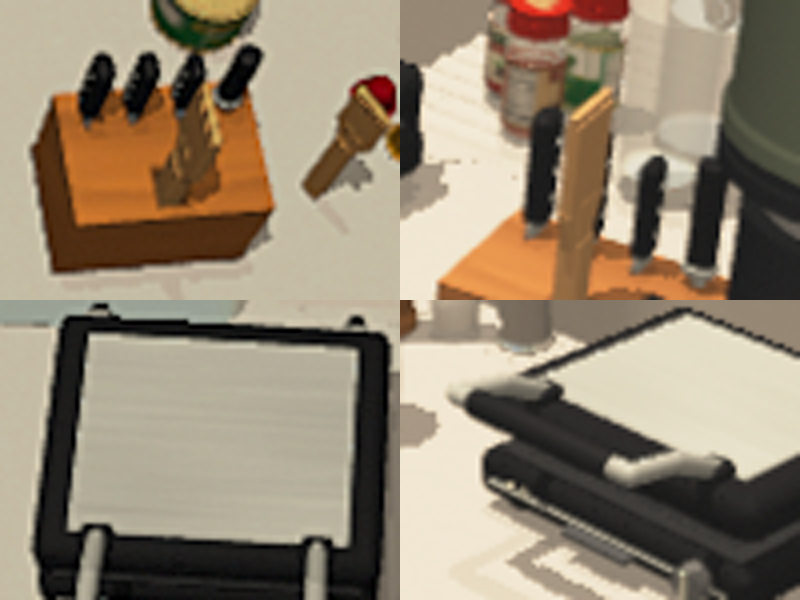

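Close crop confirms it: the large pale scraper stands in the block in front of the knives, its 9 mm edge facing the robot (crop top-left (190,150)), and the smaller one leans outside at (345,130). The lower half shows the grill lid shut, with its handle bar at the front.

Run:
```python
from h import *
np.set_printoptions(precision=3,suppress=True)
px=lambda x,y:(390+x/4,225+y/4)
fl,fr,rl=[atz('top',px(*c),.1) for c in((75,226),(272,212),(55,98))]
print('block yaw',np.arctan2(*(fl-fr)[[1,0]])-np.pi/2,np.arctan2(*(rl-fl)[[1,0]]),np.linalg.norm(fl-fr),np.linalg.norm(rl-fl))
mid=(fl+fr)/2; print('block ctr',mid+.05*np.array([1,0,0]))
g=lambda x,y:(250+x/4,200+(y-300)/4)
c=[atz('top',g(*k),.097) for k in((85,335),(358,348),(350,547),(70,532))]
print('panel',[q[:2] for q in c],'yaw',np.arctan2(*(c[0]-c[1])[[1,0]])-np.pi/2,np.arctan2(*(c[3]-c[2])[[1,0]])-np.pi/2)
grab_frame('top');grab_frame('scene')
for n in('top','scene'):
  for l in('scraper','mug','handle_mid'):
    for r in outline_of(l,n)[:2] if l!='handle_mid' else landmark_of(l,n)[:3]:
      if l=='handle_mid': print(n,r);continue
      y,x=np.nonzero(r['region']); 
      if l=='scraper' and len(x)<1000:
        q=y<np.percentile(y,3); print(n,'top edge px',x[q].mean(),y[q].mean(),'all',x.mean(),y.mean(),r['rect'])
print(telemetry.observe()['clock'])
print('pred blade top',[proj(n,[.509,-.315,z]) for n in('top','scene') for z in(.192,.224,.1)])
```

```text
block yaw 0.11254819271226135 0.10279870354886184 0.13812272976586537 0.09727729281537531
block ctr [ 0.535 -0.316  0.1  ]
panel [array([0.693, 0.149]), array([ 0.69 , -0.053]), array([ 0.53, -0.05]), array([0.534, 0.147])] yaw -0.014711319001711187 -0.020084237328536814
top top edge px 440.2 247.6 all 437.0199203187251 262.2788844621514 [430.5, 247.4, 444.1, 276.5]
top top edge px 480.0 249.0 all 475.94954128440367 260.56880733944956 [468.1, 245.9, 486.2, 272.1]
top {'xy': [299.3, 280.1], 'score': 0.81}
scene top edge px 414.6875 249.1875 all 409.40875912408757 274.9616788321168 [404.1, 246.7, 418.7, 305.9]
scene top edge px nan nan all 463.8933333333333 348.9866666666667 [458.1, 344.0, 466.0, 356.0]
scene {'xy': [271.7, 249.5], 'score': 0.88}
scene {'xy': [335.3, 232.5], 'score': 0.52}
scene {'xy': [314.3, 267.7], 'score': 0.35}
2.4
pred blade top [array([439.969, 258.506]), array([442.852, 253.529]), array([432.35 , 271.654]), array([409.974, 262.96 ]), array([411.443, 249.609]), array([405.928, 299.706])]<stdin>:17: RuntimeWarning: Mean of empty slice.
  ret = ret.dtype.type(ret / rcount)
```

```bash
python3 -m inch '[[0,0,-0.05,0,0,0.1,0],[0,0,-0.03,0,0,0.097,0],[0.039,-0.027,0,0,0,0,0],[0.039,-0.027,0,0,0,0,0],[0.039,-0.027,0,0,0,0,0]]'
python3 -m inch '[[0.039,-0.027,0,0,0,0,0],[0.039,-0.027,0,0,0,0,0],[0.039,-0.027,0,0,0,0,0],[0.039,-0.027,0,0,0,0,0],[0.039,-0.027,0,0,0,0,0]]'
python3 -m inch '[[0.039,-0.027,0,0,0,0,0],[0,0,0,0,0,0,0],[0,0,0,0,0,0,0]]'
python3 - <<'E'
from h import *
np.set_printoptions(precision=3,suppress=True)
t=grab_frame('top')[:,:,::-1]; s=grab_frame('scene')[:,:,::-1]
a=lambda im,x,y,w,h,k:cv2.resize(im[y:y+h,x:x+w],(w*k,h*k),interpolation=cv2.INTER_CUBIC)
cv2.imwrite('pics/c2.png',np.vstack([np.hstack([a(t,370,180,130,130,3),a(s,350,180,130,130,3)])]))
print('handle',tri([('top',[299.3,280.1]),('scene',[271.7,249.5])]))
o=telemetry.observe();print(o['clock'],o['position'],o['tool_rot'],o['qpos'],o['force'])
for n in('top','scene'):
  print(n,[(r['score'],r['xy']) for r in landmark_of('scraper_blade',n)], [(r['score'],r['rect']) for r in outline_of('scraper',n)])
E
```

```text
clock: 2.9
position: [0.2962, -0.5019, 0.3115]
tool_rot: [3.141, -0.0, 0.107]
force: [0.9, -1.0, 0.4]
grip_width: 0.0855
finger_force: 0.0
clock: 3.4
position: [0.4757, -0.3464, 0.3115]
tool_rot: [3.141, -0.0, 0.108]
force: [0.6, -1.3, -0.0]
grip_width: 0.0851
finger_force: 0.0
clock: 3.7
position: [0.511, -0.316, 0.3111]
tool_rot: [-3.141, 0.0, 0.11]
force: [-0.6, -0.9, 0.1]
grip_width: 0.0856
finger_force: 0.0
handle [0.465 0.054 0.11 ]
3.8 [ 0.51  -0.318  0.311] [3.141 0.    0.107] [ 0.542  0.413 -0.118  1.563  0.052  1.169 -1.051] [ 0.47  -0.821  0.159]
top [] []
scene [(0.78, [468.9, 299.9]), (0.59, [413.6, 263.4])] [(0.77, [404.4, 250.6, 418.0, 306.6])]
```

View pics/c2.png

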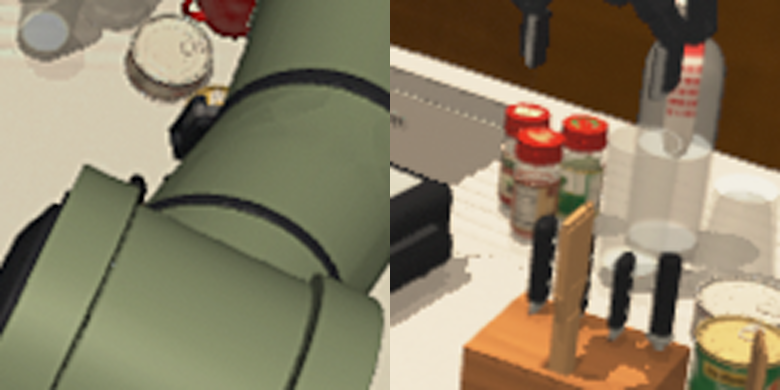

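The scene crop shows the two open fingers at about (398,195) and (442,205), centred over the blade at (415,249). The top view is blocked by the arm. Descend and grip.

```bash
python3 -m inch '[[0,0,0.045,0,0,0,0],[0,0,0.045,0,0,0,0],[0,0,0.04,0,0,0,0],[0,0,0,0,0,0,0.2],[0,0,0,0,0,0,0.5]]' 40
python3 -m inch '[[0,0,0,0,0,0,1],[0,0,0,0,0,0,1],[0,0,0,0,0,0,1],[0,0,0,0,0,0,1],[0,0,0,0,0,0,1]]' 40
```

```text
clock: 4.5
position: [0.5104, -0.3173, 0.1823]
tool_rot: [-3.142, 0.0, 0.107]
force: [0.2, 0.3, 1.7]
grip_width: 0.059
finger_force: 0.0
clock: 5.0
position: [0.5109, -0.3167, 0.1825]
tool_rot: [3.141, -0.001, 0.108]
force: [-0.9, 2.4, 9.7]
grip_width: 0.0086
finger_force: 41.5
```

```bash
python3 -m inch '[[0,0,-0.02,0,0,0,1],[0,0,-0.03,0,0,0,1],[0,0,-0.04,0,0,0,1],[0,0,-0.045,0,0,0,1],[0,0,-0.05,0,0,0,1]]' 60
python3 -m inch '[[0,0,-0.03,0,0,0,1],[0,0,0,0,0,0,1],[0,0,0,0,0,0,1]]'
python3 - <<'E'
from h import *
save('scene','c3.png')
np.set_printoptions(precision=3,suppress=True)
o=telemetry.observe();print(o['clock'],o['position'],o['tool_rot'],o['force'])
for l in('scraper_blade','scraper_butt','mug_mouth','mug'): print(l,[(round(r['score'],2),r['xy']) for r in landmark_of(l,'scene')])
p=o['position']+[0,0,.019]
print(proj('scene',p),proj('scene',p-[0,0,.17]))
E
```

```text
clock: 5.5
position: [0.5098, -0.3165, 0.3681]
tool_rot: [-3.141, 0.0, 0.108]
force: [0.9, -0.4, -0.9]
grip_width: 0.0084
finger_force: 59.3
clock: 5.8
position: [0.5103, -0.3168, 0.3968]
tool_rot: [3.141, -0.001, 0.108]
force: [0.7, 0.9, -1.7]
grip_width: 0.008
finger_force: 59.6
5.85 [ 0.51  -0.317  0.396] [-3.141  0.001  0.108] [-0.298  0.029 -0.959]
scraper_blade [(0.94, [472.4, 300.3]), (0.87, [424.1, 169.2])]
scraper_butt [(0.76, [464.1, 351.1]), (0.63, [412.2, 244.9]), (0.2, [328.7, 338.9])]
mug_mouth [(0.78, [157.6, 221.3]), (0.74, [221.4, 212.4])]
mug [(0.65, [168.3, 255.3]), (0.56, [216.1, 245.2])]
[421.999 163.22 ] [413.391 240.833]
```

View pics/c3.png

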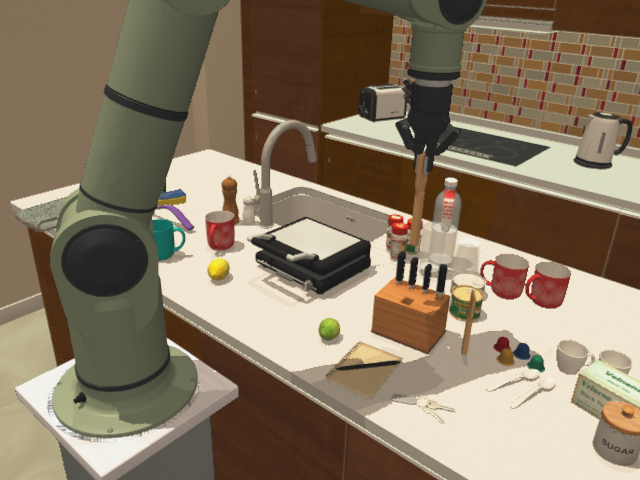

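The scraper is held upright with its foot at scene (413,246), clear of the knife handles; the small look-alike still leans at (468,320). The red mug is at (220,230). Next I measure the mug by fitting a cylinder to its silhouette.

```bash
cat > mug.py <<'E'
from h import *
from scipy.optimize import least_squares
np.set_printoptions(precision=4,suppress=True)
a=np.linspace(0,2*np.pi,72)
def ext(n,x,y):
    P=np.array([proj(n,[x+.042*np.cos(t),y+.042*np.sin(t),z]) for z in(0.,.096) for t in a]); return P[:,0].min(),P[:,1].min(),P[:,0].max()
obs={}
for n,c in(('top',(202,262)),('scene',(220,230))):
    im=grab_frame(n); R_=outline_of('mug',n)
    for r in R_:
        l,t,rr,b=r['rect']
        if l<c[0]<rr and t<c[1]<b:
            m=r['region']; hsv=cv2.cvtColor(im,cv2.COLOR_RGB2HSV)
            red=((hsv[...,0]<8)|(hsv[...,0]>172))&(hsv[...,1]>110); w=np.zeros_like(red); w[int(t)-5:int(b)+6,int(l)-5:int(rr)+6]=1
            y,x=np.nonzero(red&w); print(n,r['rect'],'red',x.min(),y.min(),x.max()+1,y.max()+1); obs[n]=(l,t,rr); break
def f(p,ns): return np.concatenate([np.array(ext(n,*p))-np.array(obs[n])for n in ns])
for ns in(['top'],['scene'],['top','scene']):
    if all(n in obs for n in ns):
        s=least_squares(f,[.53,.34],args=(ns,)); print(ns,s.x,s.fun)
E
python3 mug.py; python3 -c "
from h import *
o=telemetry.observe();print(o['clock'],o['position'],o['qpos'])"
```

```text
top [184.4, 243.7, 219.1, 284.3] red 190 255 219 284
scene [201.9, 212.7, 236.2, 251.7] red 206 218 234 250
['top'] [0.5298 0.3405] [-0.5549 -0.0192  0.5917]
6.25 [ 0.510344   -0.31683363  0.39597018] [ 0.53742085  0.36383374 -0.11552346  1.424887    0.041925    1.35576539
 -1.04262052]Traceback (most recent call last):
  File "mug.py", line 19, in <module>
    s=least_squares(f,[.53,.34],args=(ns,)); print(ns,s.x,s.fun)
    return func(*args, **kwargs)
    result = trf(vector_fun.fun, vector_fun.jac, x0, f0, J0, lb, ub, ftol, xtol,
                 gtol, max_nfev, x_scale, loss_function, tr_solver,
                 tr_options.copy(), verbose, callback=callback_wrapped)
    return trf_no_bounds(
        fun, jac, x0, f0, J0, ftol, xtol, gtol, max_nfev, x_scale,
        loss_function, tr_solver, tr_options, verbose, callback=callback)
    J = jac(x)
    self._update_jac()
    ~~~~~~~~~~~~~~~~^^
    self.J = self.jac_wrapped(xp_copy(self.x), f0=self.f)
             ~~~~~~~~~~~~~~~~^^^^^^^^^^^^^^^^^^^^^^^^^^^^
    J, dct = approx_derivative(
             ~~~~~~~~~~~~~~~~~^
        self.
[... 743 characters left out ...]
s)
           ~~~~~~^^^^^^^^^^^^^^^^^^^^^^^^^^^^^^
  File "mug.py", line 16, in f
    def f(p,ns): return np.concatenate([np.array(ext(n,*p))-np.array(obs[n])for n in ns])
                                                 ~~~^^^^^^
  File "mug.py", line 6, in ext
    P=np.array([proj(n,[x+.042*np.cos(t),y+.042*np.sin(t),z]) for z in(0.,.096) for t in a]); return P[:,0].min(),P[:,1].min(),P[:,0].max()
                ~~~~^^^^^^^^^^^^^^^^^^^^^^^^^^^^^^^^^^^^^^^^^
  File "h.py", line 11, in proj
    f,cx,cy,T=K(calibration(n)); q=T[:3,:3].T@(np.array(p)-T[:3,3]); return np.array([cx+f*q[0]/q[2],cy+f*q[1]/q[2]])
                ~~~~~~~~~~~^^^
ValueError: time passes only in moves, steps and waits
```

```bash
sed -i 's/^def K/import functools\ncalibration=functools.lru_cache(calibration)\ndef K/' h.py
python3 -m inch '[[0.0065,-0.0464,0,0,0,0,1],[0.0065,-0.0464,0,0,0,0,1],[0.0065,-0.0464,0,0,0,0,1],[0.0065,-0.0464,0,0,0,0,1],[0.0065,-0.0464,0,0,0,0,1]]'
python3 -m inch '[[0.0065,-0.0464,0,0,0,0,1],[0.0065,-0.0464,0,0,0,0,1],[0.0065,-0.0464,0,0,0,0,1],[0.0065,-0.0464,0,0,0,0,1],[0.0065,-0.0464,0,0,0,0,1]]'
python3 -m inch '[[0.0065,-0.0464,0,0,0,0,1],[0.0065,-0.0464,0,0,0,0,1],[0.0065,-0.0464,0,0,0,0,1],[0.0065,-0.0464,0,0,0,0,1],[0,0,0,0,0,0,1]]'
python3 -m inch '[[0,0,0.045,0,0,0,1],[0,0,0.045,0,0,0,1],[0,0,0,0,0,0,1]]'
python3 - <<'E'
from h import *
np.set_printoptions(precision=3,suppress=True)
t=grab_frame('top')[:,:,::-1]; s=grab_frame('scene')[:,:,::-1]
a=lambda im,x,y,w,h,k:cv2.resize(im[y:y+h,x:x+w],(w*k,h*k),interpolation=cv2.INTER_CUBIC)
cv2.imwrite('pics/c4.png',np.hstack([a(t,140,180,130,140,3),a(s,160,120,130,140,3)]))
o=telemetry.observe();print(o['clock'],o['position'],o['tool_rot'],o['qpos'],o['force'])
p=o['position']; print('butt',[proj(n,p-[0,0,.16]) for n in('top','scene')],'mouth',[proj(n,[.53,.339,.096]) for n in('top','scene')])
for n in('top','scene'):
  for l in('scraper_butt','mug_mouth'):print(n,l,[(round(r['score'],2),r['xy']) for r in landmark_of(l,n)])
E
```

```text
clock: 6.75
position: [0.5174, -0.0809, 0.3964]
tool_rot: [3.141, -0.0, 0.108]
force: [0.3, -0.1, -0.8]
grip_width: 0.0085
finger_force: 59.4
clock: 7.25
position: [0.5248, 0.1532, 0.3964]
tool_rot: [3.142, -0.0, 0.107]
force: [1.2, -0.5, -0.4]
grip_width: 0.0083
finger_force: 59.4
clock: 7.75
position: [0.5288, 0.345, 0.395]
tool_rot: [-3.139, 0.002, 0.115]
force: [-0.4, -0.3, -1.5]
grip_width: 0.0081
finger_force: 59.4
clock: 8.05
position: [0.5293, 0.3371, 0.3012]
tool_rot: [3.137, 0.007, 0.108]
force: [0.2, -0.4, -0.3]
grip_width: 0.0085
finger_force: 59.3
8.15 [0.531 0.339 0.307] [-3.142  0.     0.108] [-0.387  0.491 -0.416  1.476  0.204  1.219 -2.293] [0.097 0.215 0.198]
butt [array([195.633, 249.167]), array([217.747, 198.944])] mouth [array([199.43 , 257.115]), array([218.258, 215.447])]
top scraper_butt [(0.8, [467.6, 270.5]), (0.72, [207.3, 273.8])]
top mug_mouth [(0.92, [161.3, 310.3]), (0.61, [196.4, 255.9])]
scene scraper_butt [(0.85, [220.0, 195.6]), (0.55, [464.0, 352.2])]
scene mug_mouth [(0.7, [157.3, 219.3]), (0.65, [219.1, 212.2])]
```

View pics/c4.png

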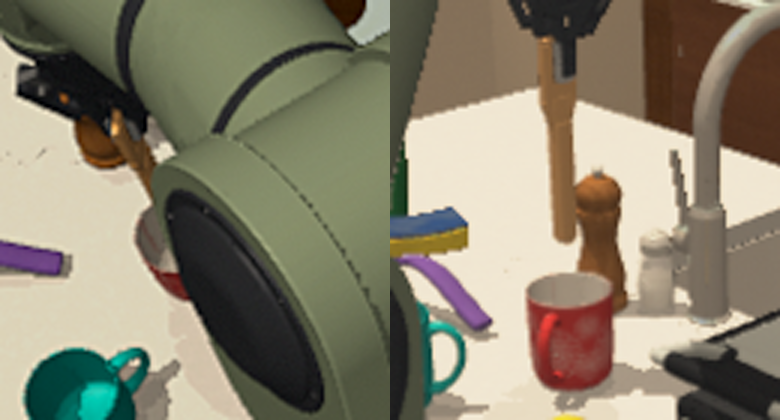

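Scene crop: the scraper's foot is at about (218,199), right over the mug mouth (220,216), with the pepper mill and salt shaker clear behind. In the top view the arm hides most of the mug. Lower it in.

```bash
python3 -m inch '[[0.002,0.002,0.03,0,0,0,1],[0,0,0.035,0,0,0,1],[0,0,0.035,0,0,0,1],[0,0,0.02,0,0,0,1],[0,0,0,0,0,0,1]]'
python3 -m inch '[[0,0,0.005,0,0,0,1],[0,0,0.005,0,0,0,1],[0,0,0,0,0,0,1]]'
```

```text
clock: 8.85
position: [0.5327, 0.3365, 0.1849]
tool_rot: [3.14, 0.002, 0.108]
force: [0.1, 0.7, -0.5]
grip_width: 0.0082
finger_force: 59.3
clock: 9.15
position: [0.5334, 0.3371, 0.1769]
tool_rot: [-3.141, -0.001, 0.108]
force: [0.2, 0.2, -1.5]
grip_width: 0.0083
finger_force: 59.3
```

```bash
python3 -m inch '[[0,0,0.004,0,0,0,1],[0,0,0.002,0,0,0,1],[0,0,0,0,0,0,1]]'
python3 -m inch '[[0,0,0.002,0,0,0,1],[0,0,0,0,0,0,1]]'
python3 - <<'E'
from h import *
s=grab_frame('scene')[:,:,::-1]
cv2.imwrite('pics/c5.png',cv2.resize(s[140:270,150:300],None,fx=4,fy=4,interpolation=cv2.INTER_CUBIC))
E
```

```text
clock: 9.45
position: [0.5331, 0.3369, 0.1702]
tool_rot: [3.141, 0.0, 0.108]
force: [1.1, -0.4, -0.8]
grip_width: 0.0082
finger_force: 59.3
clock: 9.65
position: [0.5331, 0.337, 0.1681]
tool_rot: [3.142, 0.0, 0.108]
force: [-0.5, -0.6, -1.2]
grip_width: 0.0084
finger_force: 59.3
```

View pics/c5.png

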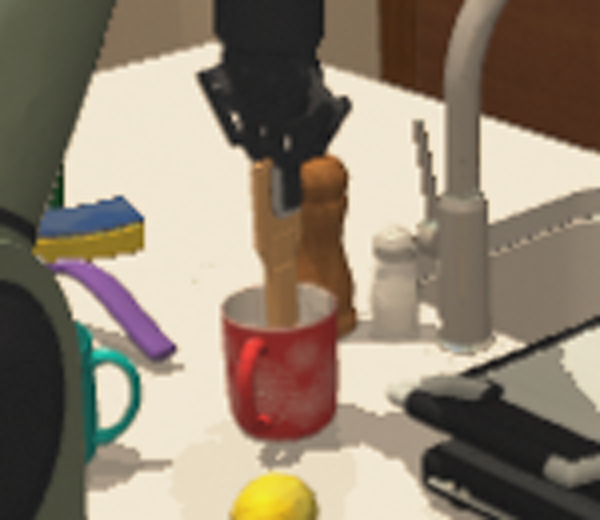

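The handle is inside the red mug (crop (280,310)). No floor contact yet, so I continue in millimetre steps.

```bash
for i in 1; do python3 -m inch '[[0,0,0.002,0,0,0,1],[0,0,0,0,0,0,1]]'; python3 -m inch '[[0,0,0.002,0,0,0,1],[0,0,0,0,0,0,1]]'; python3 -m inch '[[0,0,0.002,0,0,0,1],[0,0,0,0,0,0,1]]'; done | grep -E 'pos|force:'
```

```text
position: [0.5337, 0.3374, 0.1674]
force: [-1.6, -0.8, 12.1]
finger_force: 61.5
position: [0.5345, 0.3382, 0.1671]
force: [-2.3, -1.8, 30.9]
finger_force: 64.1
position: [0.5357, 0.3386, 0.1666]
force: [-1.1, -4.0, 46.6]
finger_force: 66.2
```

```bash
python3 -m inch '[[0,0,-0.004,0,0,0,1],[0,0,-0.001,0,0,0,1],[0,0,0,0,0,0,1]]'
python3 -m inch '[[0,0,0,0,0,0,0.85],[0,0,0,0,0,0,0.75],[0,0,0,0,0,0,0.6],[0,0,0,0,0,0,0.5],[0,0,0,0,0,0,0.5]]' 20
python3 -m inch '[[0,0,-0.01,0,0,0,0.5],[0,0,-0.025,0,0,0,0.5],[0,0,-0.04,0,0,0,0.5],[0,0,-0.045,0,0,0,0.5],[0,0,-0.045,0,0,0,0.5]]'
python3 -m inch '[[0,0,-0.03,0,0,0,0.5],[0,0,0,0,0,0,0.5]]'
python3 - <<'E'
from h import *
np.set_printoptions(precision=3,suppress=True)
s=grab_frame('scene')[:,:,::-1]
cv2.imwrite('pics/c6.png',cv2.resize(s[100:300,140:380],None,fx=3,fy=3,interpolation=cv2.INTER_CUBIC))
print([(r['score'],r['xy']) for r in landmark_of('handle_mid','scene')])
o=telemetry.observe();print(o['clock'],o['position'],o['tool_rot'],o['qpos'],o['force'])
for y in(.0,.05,.0995): print(proj('scene',[.457+0.017*0,y,.12]))
E
```

```text
clock: 10.6
position: [0.5331, 0.3369, 0.1672]
tool_rot: [3.141, 0.0, 0.108]
force: [-0.2, -0.6, 1.5]
grip_width: 0.0082
finger_force: 59.6
clock: 11.1
position: [0.5332, 0.337, 0.1672]
tool_rot: [3.142, 0.0, 0.108]
force: [0.2, -0.5, 0.1]
grip_width: 0.0429
finger_force: 0.0
clock: 11.6
position: [0.5328, 0.3368, 0.3349]
tool_rot: [-3.141, -0.0, 0.108]
force: [0.7, -1.5, 0.1]
grip_width: 0.0423
finger_force: 0.0
clock: 11.8
position: [0.5339, 0.3379, 0.3676]
tool_rot: [-3.138, -0.006, 0.108]
force: [-0.5, 0.6, -0.3]
grip_width: 0.0428
finger_force: 0.0
[(0.86, [272.4, 246.5]), (0.17, [230.3, 221.6])]
11.9 [0.533 0.337 0.363] [-3.141 -0.001  0.108] [-0.384  0.456 -0.42   1.388  0.186  1.334 -2.272] [-0.396 -0.731 -1.581]
[285.765 253.89 ]
[271.228 247.495]
[257.414 241.418]
```

View pics/c6.png

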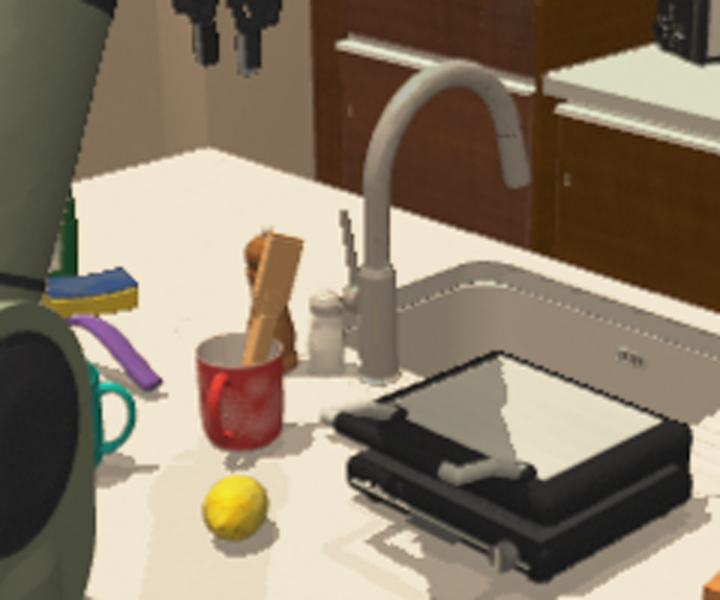

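The scraper stands in the mug (crop (270,300)), leaning on the rim and released. The mug is upright, and the mill, salt and lemon are undisturbed. The handle bar's middle is at about scene (271,247), which matches my estimate of (0.458, 0.051, 0.12). Now over to the handle.

```bash
python3 -m inch '[[-0.0174,0.046,0,0,0,0,0.5],[-0.0174,0.046,0,0,0,0,0.5],[-0.0174,0.046,0,0,0,0,0.5],[-0.0174,0.046,0,0,0,0,0.5],[-0.0174,0.046,0,0,0,0,0.5]]'
python3 -m inch '[[-0.0174,0.046,0,0,0,-0.1445,0.5],[0,0,0,0,0,-0.1445,0.5],[0,0,0,0,0,-0.1445,0.5],[0,0,0,0,0,-0.1445,0.5],[0,0,0,0,0,-0.1445,0.5]]'
python3 -m inch '[[0,0,0,0,0,-0.1445,0.4],[0,0,0,0,0,-0.1445,0.4],[0,0,0,0,0,-0.1445,0.4],[0,0,0,0,0,-0.1445,0.4],[0,0,0,0,0,-0.1445,0.4]]'
python3 -m inch '[[0,0,0.045,0,0,0,0.4],[0,0,0.045,0,0,0,0.4],[0,0,0.045,0,0,0,0.4],[0,0,0,0,0,0,0.4],[0,0,0,0,0,0,0.4]]'
python3 - <<'E'
from h import *
np.set_printoptions(precision=3,suppress=True)
s=grab_frame('scene')[:,:,::-1]
cv2.imwrite('pics/c7.png',cv2.resize(s[140:310,200:400],None,fx=3.5,fy=3.5,interpolation=cv2.INTER_CUBIC))
o=telemetry.observe();print(o['clock'],o['position'],o['tool_rot'],o['qpos'],o['grip_width']);print(proj('scene',o['position']))
E
```

```text
clock: 12.4
position: [0.4701, 0.0969, 0.3615]
tool_rot: [3.141, 0.001, 0.108]
force: [1.6, -0.9, 0.0]
grip_width: 0.0426
finger_force: 0.0
clock: 12.9
position: [0.4608, 0.0585, 0.3616]
tool_rot: [-3.141, 0.001, 0.813]
force: [0.0, 0.3, 0.3]
grip_width: 0.0428
finger_force: 0.0
clock: 13.4
position: [0.4608, 0.0585, 0.3615]
tool_rot: [-3.14, 0.0, 1.536]
force: [0.3, 0.0, 0.5]
grip_width: 0.0511
finger_force: 0.0
clock: 13.9
position: [0.4611, 0.0588, 0.2279]
tool_rot: [-3.14, -0.0, 1.53]
force: [0.2, 0.7, 0.2]
grip_width: 0.0509
finger_force: 0.0
13.95 [0.462 0.059 0.229] [ 3.141 -0.     1.53 ] [ 0.139  0.301 -0.479  1.989  0.177  0.891 -0.474] 0.05119635703330057
[269.67  205.761]
```

View pics/c7.png

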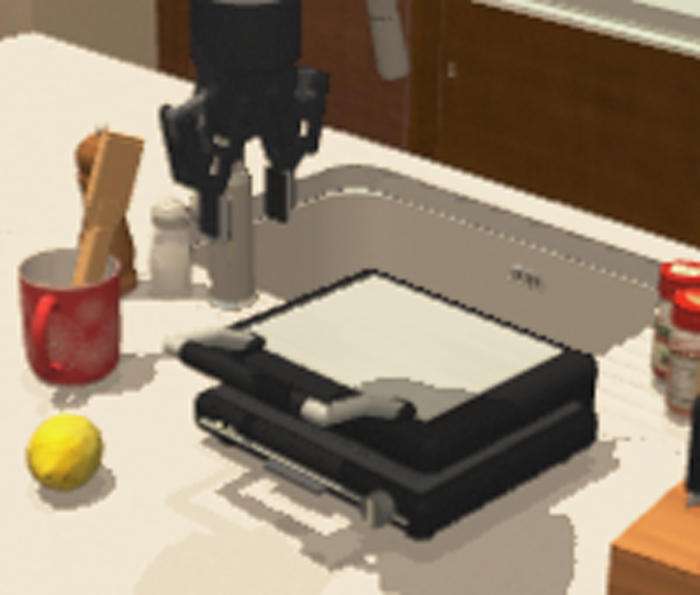

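The open fingers at crop (210,215)/(280,205) are above the bar, which runs from crop (180,345) to (310,410). Scraper and mug are still standing. Descend and pinch.

```bash
python3 -m inch '[[-0.006,-0.002,0.03,0,0,0,0.4],[0,0,0.035,0,0,0,0.4],[0,0,0.03,0,0,0,0.4],[0,0,0,0,0,0,0.4]]'
python3 -m inch '[[0,0,0.02,0,0,0,0.4],[0,0,0.012,0,0,0,0.4],[0,0,0,0,0,0,0.4]]'
python3 -m inch '[[0,0,0,0,0,0,0.55],[0,0,0,0,0,0,0.65],[0,0,0,0,0,0,0.75],[0,0,0,0,0,0,0.8],[0,0,0,0,0,0,0.8]]' 20
```

```text
clock: 14.35
position: [0.4588, 0.0526, 0.1317]
tool_rot: [-3.14, 0.001, 1.53]
force: [0.0, -0.4, 0.6]
grip_width: 0.0513
finger_force: 0.0
clock: 14.65
position: [0.4595, 0.0528, 0.1009]
tool_rot: [3.141, 0.0, 1.53]
force: [-0.3, 0.2, 1.0]
grip_width: 0.0509
finger_force: 0.0
clock: 15.15
position: [0.4537, 0.0524, 0.1003]
tool_rot: [-3.132, 0.003, 1.531]
force: [-36.6, 4.1, 21.9]
grip_width: 0.0214
finger_force: 18.6
```

```bash
python3 -m inch '[[0,-0.003,0,0,0,0,0.8],[0,-0.003,0,0,0,0,0.8],[0,0,0,0,0,0,0.9],[0,0,0,0,0,0,1],[0,0,0,0,0,0,1]]' 40
```

```text
clock: 15.65
position: [0.4526, 0.0526, 0.1006]
tool_rot: [-3.141, 0.001, 1.53]
force: [-6.1, -3.5, 2.7]
grip_width: 0.0185
finger_force: 40.1
```

```bash
python3 -m inch '[[0,0.0033,-0.0138,0,0,0,1],[0.0002,0.0073,-0.0225,0,0,0,1],[0.0002,0.0092,-0.0218,0,0,0,1],[0,0,0,0,0,0,1]]' 40
python3 -m inch '[[0.0003,0.0111,-0.0209,0,0,0,1],[0.0003,0.0128,-0.0198,0,0,0,1],[0,0,0,0,0,0,1]]'
```

```text
clock: 16.05
position: [0.4722, 0.0521, 0.1604]
tool_rot: [-3.14, 0.001, 1.529]
force: [-15.9, -1.6, 3.5]
grip_width: 0.0189
finger_force: 40.3
clock: 16.35
position: [0.4948, 0.0515, 0.201]
tool_rot: [-3.137, 0.002, 1.53]
force: [-29.4, -3.6, 14.8]
grip_width: 0.0187
finger_force: 42.0
```

```bash
python3 -m inch '[[0,-0.0035,-0.0025,0,0,0,1],[0,0,0,0,0,0,1]]'
python3 -m inch '[[0.0003,0.013,-0.0187,0,0,0,1],[0.0003,0.015,-0.0173,0,0,0,1],[0,0,0,0,0,0,1]]'
python3 -c "
from h import *
o=telemetry.observe();print(o['position'],o['tool_rot'],o['moment'],o['force'])"
```

```text
clock: 16.55
position: [0.4955, 0.0515, 0.2025]
tool_rot: [3.137, -0.0, 1.529]
force: [14.9, -5.5, -15.3]
grip_width: 0.0188
finger_force: 41.1
clock: 16.85
position: [0.525, 0.0507, 0.2395]
tool_rot: [3.136, -0.0, 1.528]
force: [14.9, -5.8, -21.3]
grip_width: 0.0182
finger_force: 41.1
[0.52497097 0.05072329 0.23953816] [ 3.13577936e+00 -2.23327304e-04  1.52844099e+00] [-1.26083834 -3.0701004   0.24515522] [ 14.91897253  -5.78230107 -21.27745555]
```

```bash
python3 -m inch '[[0.0003,0.0175,-0.0135,0,0,0,1],[0.0003,0.0148,-0.0119,0,0,0,1],[0,0,0,0,0,0,1]]'
python3 - <<'E'
from h import *
np.set_printoptions(precision=4,suppress=True)
o=telemetry.observe();print(o['clock'],o['position'],o['force'])
s=grab_frame('scene')[:,:,::-1]
cv2.imwrite('pics/c8.png',cv2.resize(s[120:310,190:400],None,fx=3.5,fy=3.1,interpolation=cv2.INTER_CUBIC))
cv2.imwrite('pics/top8.png',grab_frame('top')[:,:,::-1])
for n in('scene','top'):
  print([(r['score'],r['xy']) for r in landmark_of('handle_mid',n)],[(r['score'],r['xy']) for r in landmark_of('hinge_mid',n)])
hx=np.array([.717,.047,.062]);g=-.017
for th in(35,38,41,45):
  a=np.radians(12.36+th); p=hx+[-.271*np.cos(a)*np.cos(g),-.271*np.cos(a)*np.sin(g),.271*np.sin(a)]
  # lid top front corners: lid frame (-.205,.034,+-.125)
  t=np.radians(th);c,s_=np.cos(t),np.sin(t); q=[]
  for y in(-.125,.125):
    x=c*-.205+s_*.034; z=s_*.205+c*.034; q.append(proj('scene',hx+[x*np.cos(g)-y*np.sin(g),x*np.sin(g)+y*np.cos(g),z]))
  print(th,p,proj('scene',p),'corners R,L',*q)
E
```

```text
clock: 17.15
position: [0.5541, 0.0503, 0.2651]
tool_rot: [-3.141, 0.001, 1.529]
force: [-17.2, -6.7, 14.7]
grip_width: 0.0185
finger_force: 45.0
17.15 [0.5541 0.0503 0.2651] [-17.153   -6.6775  14.6586]
[(0.96, [299.8, 181.3]), (0.37, [407.6, 331.8])] [(0.87, [339.3, 234.7])]
[(0.8, [300.9, 223.3])] []
35 [0.5335 0.0501 0.2614] [292.467  186.6833] corners R,L [339.2923 216.8749] [267.9266 190.3595]
38 [0.5441 0.0499 0.2707] [295.4691 182.1009] corners R,L [341.4636 213.1239] [269.9857 187.0092]
41 [0.5553 0.0497 0.2795] [298.5844 177.7109] corners R,L [343.7198 209.4985] [272.1426 183.7786]
45 [0.5709 0.0495 0.2902] [302.8913 172.184 ] corners R,L [346.8448 204.8816] [275.1561 179.6763]
```

View pics/c8.png

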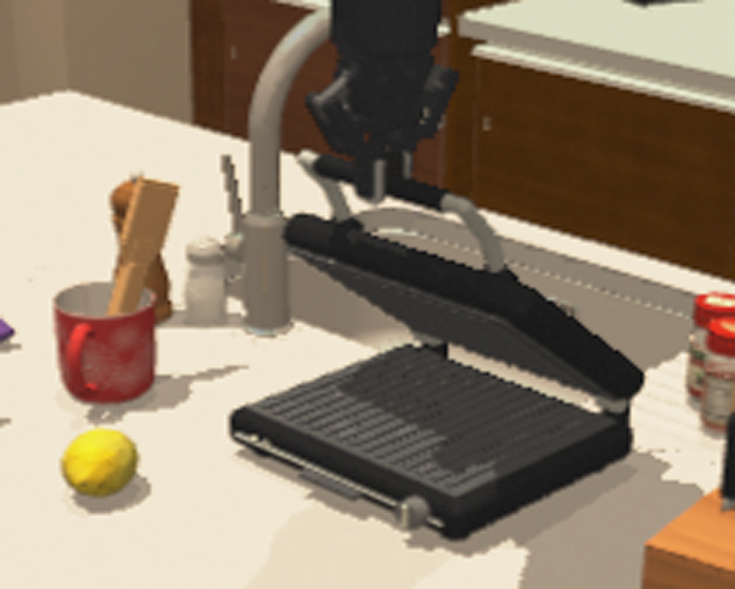

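The lid is open about 41° by pose and picture: bar middle at scene (298.6,178.7) against (298.6,177.7) predicted for 41°. The scraper is still in the mug. About 4° remain.

```bash
python3 -m inch '[[0.0003,0.008,-0.0075,0,0,0,1],[0.0002,0.0075,-0.0055,0,0,0,1],[0,0,0,0,0,0,1],[0,0,0,0,0,0,1]]'
python3 - <<'E'
from h import *
np.set_printoptions(precision=4,suppress=True)
o=telemetry.observe();print(o['clock'],o['position'],o['force'],o['tool_rot'])
s=grab_frame('scene')[:,:,::-1]
cv2.imwrite('pics/c9.png',cv2.resize(s[140:260,220:380],None,fx=5,fy=5,interpolation=cv2.INTER_CUBIC))
print([(r['score'],r['xy']) for r in landmark_of('handle_mid','scene')])
E
```

```text
clock: 17.85
position: [0.5691, 0.0499, 0.2766]
tool_rot: [-3.141, 0.001, 1.529]
force: [-2.9, -7.3, -0.4]
grip_width: 0.0188
finger_force: 42.5
17.85 [0.5691 0.0499 0.2766] [-2.9027 -7.2661 -0.4175] [-3.1412  0.0013  1.5291]
[(0.91, [303.5, 173.1])]
```

View pics/c9.png

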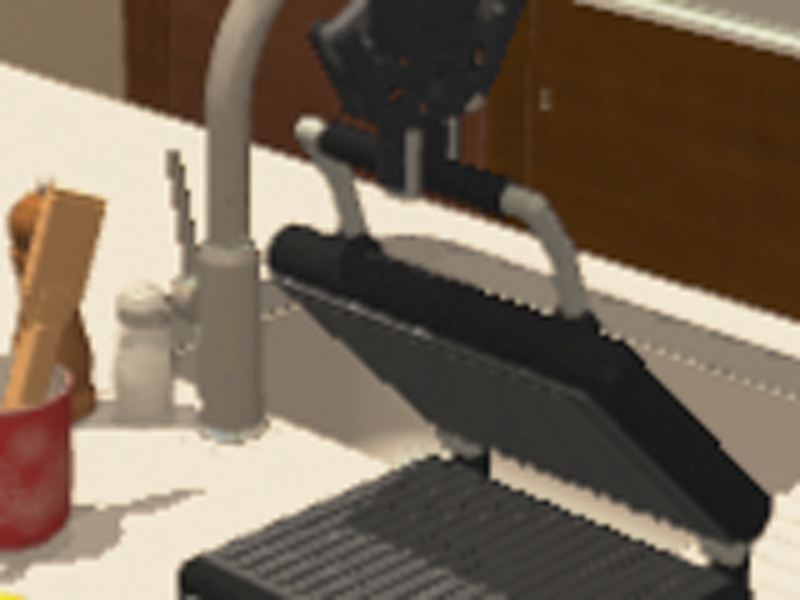

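The bar middle is at scene (303,173), against (302.9,172.2) predicted for 45°. From the tool position the angle is about 44.5°, so I nudge half a degree and hand in.

```bash
python3 -m inch '[[0,0.0017,-0.0012,0,0,0,1],[0,0,0,0,0,0,1],[0,0,0,0,0,0,1],[0,0,0,0,0,0,1]]'
python3 -c "
from workcell import bot
print(bot.job_done())"
```

```text
clock: 18.35
position: [0.5706, 0.0498, 0.2776]
tool_rot: [-3.141, 0.001, 1.529]
force: [-3.0, -7.1, -1.8]
grip_width: 0.0185
finger_force: 42.3
the job is handed in; nothing more can be done
None
```

The scraper stands handle-down in the red mug beside the grill, let go and leaning on the rim, and the arm is holding the grill lid open at about 45 degrees; I handed the job in at 18.4 s.

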